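# Roll a pipe up the loading ramp to its stop

### The job

Push the short capped pipe lying at the foot of the loading ramp slowly up the ramp with your fingertips, over the crest and fully home against the stop, where it stays by itself; then leave it there. Keep a finger behind it all the way up so that it never runs free or rolls back on the slope, do not lift it, and leave the other things on the bench where they are.

Things in the scene. Friction and masses are not known exactly. Their poses are not given: they have to be found in the camera images.
- pipe: the pipe: bare steel, 48 mm in diameter, 90 mm long, black plastic end caps, about 0.3 to 0.65 kg. Origin at its centre (24 mm from its surface), own y along its axis; x and z turn as it rolls. It starts at rest across the ramp in the shallow dip at the ramp's foot, and rolls freely on the slope unless held from behind.
- ramp: the loading ramp: grey painted steel, fixed to the bench, 305 x 116 mm. Origin at the centre of its underside; x level, uphill (the pushing direction), y across, z up. In this frame the pipe's centre starts at x -86, z 34 mm and is fully home at x 116, z 55 mm. Side rails, 6 mm thick, 104 mm apart inside, stand 10 mm above the sloping surface. Heights: see the foot, crest and stop points.
- ramp_foot (a point): lowest point of the ramp's surface, on its centre line: ramp x -85, z 10 mm; axes as the ramp's. From here the incline rises at 8 degrees to the crest. Downhill of it a landing rises at 2 degrees to the ramp's open end (x -150, z 12 mm); the two slopes form the dip where the pipe starts. Nothing stops a pipe that runs back over the open end.
- ramp_crest (a point): top of the incline, on the centre line: ramp x 85, z 34 mm; axes as the ramp's. Beyond it the seat falls at 5 degrees to the stop (z 29 mm there), so that a pipe whose centre has passed the crest rolls the last 31 mm home by itself and stays.
- stop_face (a point): point on the downhill face of the stop, where the pipe touches it when home, on the centre line: ramp x 140, z 55 mm; axes as the ramp's. The stop is an upright plate, 15 mm thick, its top 74 mm above the bench.
- coupling: steel pipe coupling, a ring 60 mm across and 38 mm high, bystander beside the ramp; origin at the centre of its underside
- stub: solid steel stub standing upright, 34 mm across, 70 mm high, bystander beside the ramp; origin at the centre of its underside
- square: small triangular welding square, 85 x 16 mm on the table, 69 mm high, bystander beside the ramp; origin at the centre of its underside
- can: aluminium spray can, 60 mm across, 170 mm high, bystander well to the left; origin at the centre of its underside
- hammer: hammer lying on the table to the right, bystander; origin under its middle
- brush: brush lying on the table to the left, bystander; origin under its middle
Things that resemble listed ones, but are neither listed nor needed, are in the scene too. What is shaped like the pipe but yellow is not meant.

How it is judged:
By the outcome, as a careful person would: the job done as asked, in the order asked, and still so for the second after the job is handed in, with the robot touching nothing.
It also fails if it takes over 35 s, if anything falls off the work surface, if the arm or the gripper's body presses on something with over 40 N, if the wrist force passes 120 N, or if a joint passes its speed limit or range.

### The arm

A 6-joint arm with a two-finger parallel gripper is mounted at the origin on the work surface. World frame = base frame: x ahead of the robot, y to its left, z up, the work surface at z = 0. Lengths are in m, angles in degrees, forces in N, time in s.
With the tool pointing down it reaches from about 0.35 to 0.875 m from the base axis. Payload 4.2 kg.
Tool frame: the origin (TCP) lies on the centre line of the jaws, within the pads' length; the fingertips stand 25 mm ahead of it and the grasp point (between the pads) lies 6 mm ahead of it; z points along the fingers, y is the line along which they close (so a half turn about z gives the same grasp; the last joint's range is limited). The gripper opens to 87 mm and grips with 3 to 60 N. Pads are 19 mm wide; open, the fingers measure 117 mm over their backs; the gripper's body (75 mm by 190 mm) begins 51 mm behind the grasp point.
Start: joints at [-48.782, 22.042, 0.453, 0, -68.411, -14.817], TCP at [0.278, -0.56, 0.223] pointing down, gripper open.
Joint ranges: [-179.83, 179.83], [-69.29, 118.12], [-61.27, 80.66], [-181.25, 117.63], [-171.15, -9.14], [-177.46, 177.46]. Speed limits (degrees/s): [159.86, 159.86, 180, 180, 180, 180].

### API

Orientations are given as a 3x3 rotation matrix whose columns are the frame's x, y, z axes.
In Python, from station import r gives the robot as it stands.
- The arm moves only by the tool move_arm, never from a script. Its argument "series" is a list of rows, each an object with "grip": the opening, from 0 (shut) to 1 (fully open); "xyz": the shift along the tool's x, y, z in mm, a list of three; "angular": the turn, a rotation vector about the tool's x, y, z in rad, a list of three. A call has 1 to 10 rows; each row is the pose to reach, as a shift and turn from the pose commanded when the call began, along the tool's axes at that moment; what a row does not reach only later rows make up. A row lasts 1/10 s, in which the tool goes at most 50 mm and 8.59 degrees, less where a joint would pass 70% of its speed; a pose out of reach is approached as far as the arm can. A call with a gripper value outside its range is refused whole. The fingers move at their own pace and stop on an object; the grip force is fixed at half the most. Time passes only in rows, so rows that repeat a pose let the fingers close. It gives the time, the measured TCP pose, the force, the opening and the grip force at its end, in the units of the state.
- r.sense(): the state, without advancing time (a new reading comes with each control period).
- r.capture(name): name is "side" or "top"; returns a dict with "img" (400x640x3 uint8, red, green, blue), "camera_matrix" (3x3 intrinsics, pixels), "rvec" (rotation vector, rad) and "tvec" (3), from world to camera coordinates, as OpenCV has them. Camera axes: x right, y down, z forward; pixel columns grow to the right and rows downward; lengths in m; the calibration is good to about 2 mm. A picture is of the moment at which its call begins. There is no depth.
- r.finish_job(): hands the job in; it is judged then, once.
The state is a dict: "time_s": time; "joints": joint angles; "joint_velocities": joint speeds; "effort": joint torques, N m; "tcp_pos": TCP position; "ee_rot": TCP orientation; "wrist_force": force on the tool from outside, world axes, zero at the start; "moment": the same for the moment, N m; "gripper_width": opening from 0.0 (shut) to 1.0 (fully open); "gripper_force": force on a finger pad.
Only numpy, scipy, OpenCV 4.12 (cv2) and the standard library are available. Lean on these libraries where they do the work, as an engineer would, in place of code of your own. Each camera call takes 0.05 s, during which the arm holds its last target. There are 200 camera calls.

## Working session

There is one attempt and no reset: what is moved stays moved. The work goes in short steps, Python scripts to look and compute and a tool call to move; the robot and the scene stay as the last step left them, time stands still between calls to the robot, and variables do not carry over. Pictures are saved under pics/ and viewed, at most 10 in all, crops included, and the job is handed in when it is done.

Besides the shell and the picture viewer there is one more tool, called after "Request:" as name([rows], argument=value, ...), one row to a line, values as JSON. move_arm: Moves the arm, as the interface text tells. Its arguments: {"type":"object","properties":{"series":{"type":"array"}},"required":["series"]}

```bash
mkdir -p pics; python3 - <<'E'
from station import r
import cv2,pickle
for n in("top","side"):
    c=r.capture(n); cv2.imwrite(f"pics/{n}0.png",c["img"][:,:,::-1]); pickle.dump(c,open(f"{n}.pkl","wb"))
    print(n,c["camera_matrix"].tolist(),cv2.Rodrigues(c["rvec"])[0].round(3).tolist(),c["tvec"])
print(r.sense())
E
```

```text
top [[509.808734259812, 0.0, 310.79960688584924], [0.0, 509.808734259812, 193.11571558922552], [0.0, 0.0, 1.0]] [[0.02, -1.0, -0.001], [-0.987, -0.02, -0.163], [0.162, 0.005, -0.987]] [0.01190488 0.54616973 1.36827274]
side [[516.8193808707529, 0.0, 326.8437407957057], [0.0, 516.8193808707529, 202.50671948234418], [0.0, 0.0, 1.0]] [[-0.743, -0.669, -0.025], [-0.304, 0.37, -0.878], [0.597, -0.644, -0.479]] [0.40540351 0.22782853 1.10980217]
{'time_s': 0.1, 'joints': array([-4.87832537e+01,  2.20868739e+01,  3.89407820e-01, -2.39339604e-02,
       -6.84105139e+01, -1.48180110e+01]), 'joint_velocities': array([-0.06307238, -0.03010543,  0.32851678,  0.07426935,  0.03676431,
        0.00321731]), 'effort': array([-4.75884135e-04, -3.91689706e+01,  1.87934715e+01,  4.23186108e+00,
        1.34655353e-02, -6.29102897e-05]), 'tcp_pos': array([ 0.27768303, -0.55934943,  0.22217939]), 'ee_rot': array([[-8.95790015e-01, -4.44476486e-01, -9.49584749e-04],
       [-4.44477488e-01,  8.95788458e-01,  1.67355233e-03],
       [ 1.06772398e-04,  1.92122051e-03, -9.99998149e-01]]), 'wrist_force': array([-0.19136487,  0.63238775, -0.28578445]), 'moment': array([ 0.01157513,  0.01485213, -0.01986504]), 'gripper_force': 0.0, 'gripper_width': 0.9998191591565816}
```

View pics/top0.png

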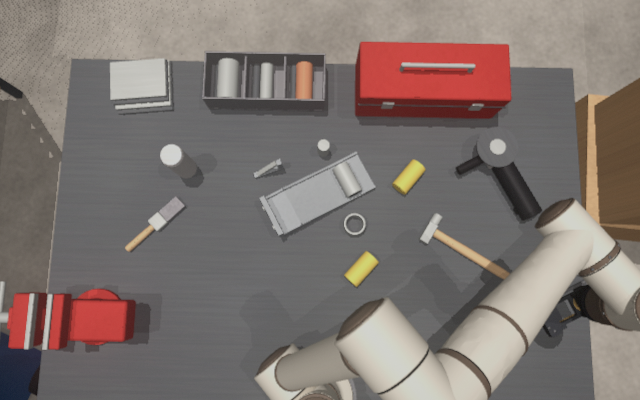

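View pics/side0.png

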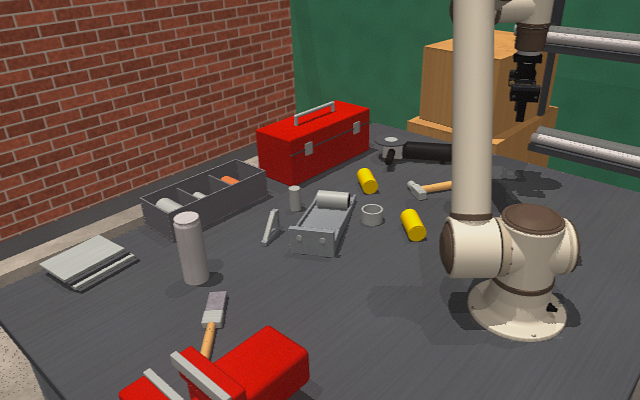

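```bash
python3 - <<'E'
import cv2
t=cv2.imread("pics/top0.png")[143:243,250:383]
cv2.imwrite("pics/topc.png",cv2.resize(t,None,fx=6,fy=6,interpolation=cv2.INTER_CUBIC))
t=cv2.imread("pics/side0.png")[175:265,255:385]
cv2.imwrite("pics/sidec.png",cv2.resize(t,None,fx=6,fy=6,interpolation=cv2.INTER_CUBIC))
E
```

```text
(no output)
```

View pics/topc.png

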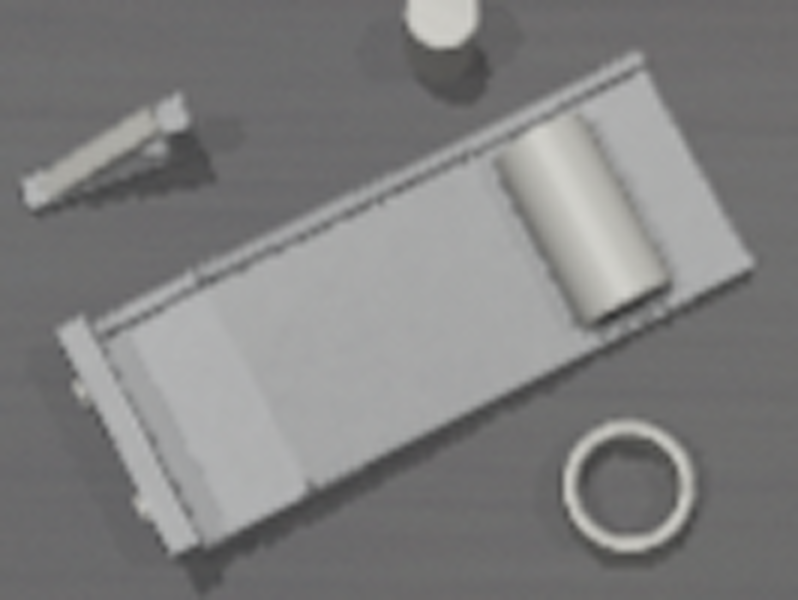

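View pics/sidec.png

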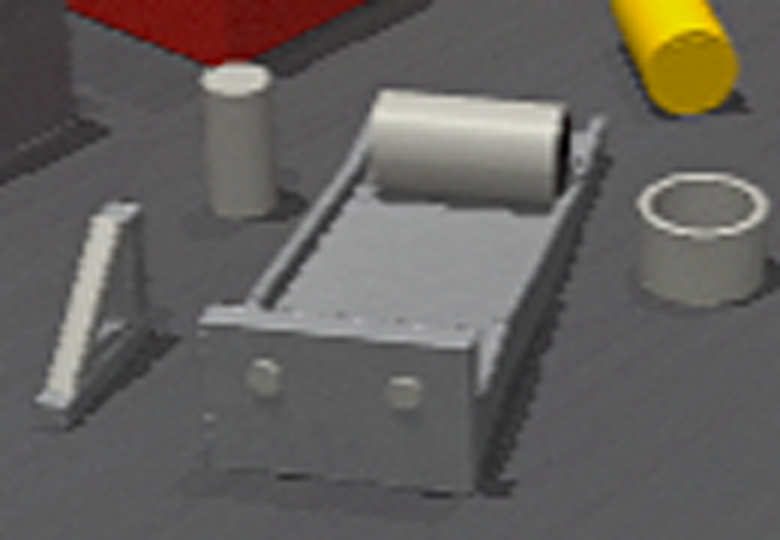

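The crops show the ramp with its stop plate at left (top-crop (60,325) to (197,548)) and open end at right ((640,52) to (753,262)).

Candidates: grey pipe on the ramp at top px (347,179); grey pipes in the tray at (228,78) and (267,80); yellow ones at (409,177) and (361,268). The one on the ramp fits: it is bare steel with a black cap, lying across the foot of the ramp.

```bash
cat >h.py <<'E'
import numpy as np,cv2,pickle
def cast(c,uv,z):
    R=cv2.Rodrigues(c["rvec"])[0];C=-R.T@np.ravel(c["tvec"])
    u=cv2.undistortPoints(np.array([[uv]],float),c["camera_matrix"],None)[0,0]
    d=R.T@np.array([u[0],u[1],1]);return (C+d*(z-C[2])/d[2])
E
python3 - <<'E'
from h import *
T=pickle.load(open("top.pkl","rb"));S=pickle.load(open("side.pkl","rb"))
t=lambda x,y,z:cast(T,((x+.5)/6-.5+250,(y+.5)/6-.5+143),z)
s=lambda x,y,z:cast(S,((x+.5)/6-.5+255,(y+.5)/6-.5+175),z)
# ramp y is left of uphill; image top side = ramp -y
P=[(t(84,317,.074),(140,-58)),(t(198,545,.074),(140,58)),(t(60,328,.074),(155,-58)),(t(175,556,.074),(155,58)),
   (t(641,53,.022),(-150,-58)),(t(753,263,.022),(-150,58))]
A=np.array([p[0][:2] for p in P])*1000;B=np.array([p[1] for p in P],float)
a,b=A.mean(0),B.mean(0);U,_,V=np.linalg.svd((B-b).T@(A-a));R=(U@np.diag([1,np.linalg.det(U@V)])@V).T
o=a-R@b
print("origin",o,"yaw",np.degrees(np.arctan2(R[1,0],R[0,0])),"\nres",(A-(B@R.T+o)).round(1).tolist())
loc=lambda p:((p[:2]*1000-o)@R).round(1)
print("pipe",loc(t(583,222,.034)))
# side checks: stop top uphill edge corners, coupling, stub, far
print("side stop outer",loc(s(205,322,.074)),loc(s(473,348,.074)))
print("coupling",loc(t(628,486,.038)),loc(s(703,205,.038)),"stub",loc(t(442,15,.07)),loc(s(237,80,.07)))
c=lambda u,v,z:loc(cast(T,(u,v),z)); print("toolbox corner",c(357,117,0),c(509,117,0))
for x in(-165,-125,-86,116): print(x,R@[x,0]+o)
np.savez("ramp.npz",R=R,o=o)
E
```

```text
origin [ 5.49864636e+02 -3.21964345e-01] yaw 118.87687241386429 
res [[-1.0, 0.4], [-1.4, 1.9], [1.0, -2.0], [0.7, -1.1], [-0.3, -1.0], [0.9, 1.8]]
pipe [-85.6   3.6]
side stop outer [155.6 -56. ] [154.5  57.2]
coupling [-44.6 122.4] [-43.3 121.4] stub [ -68.8 -107.1] [ -66.7 -107.6]
toolbox corner [-206.1 -151.5] [-600.4   55.8]
-165 [ 629.54791411 -144.80578743]
-125 [ 610.23075569 -109.77940607]
-86 [591.39652624 -75.62868425]
116 [493.84487623 101.25454158]
```

Request:
move_arm([
  {"grip": 0.45,"xyz": [-50,22,0],"angular": [0,0,-0.14]},
  {"grip": 0.45,"xyz": [-100,44,0],"angular": [0,0,-0.28]},
  {"grip": 0.45,"xyz": [-145,64,0],"angular": [0,0,-0.42]},
  {"grip": 0.45,"xyz": [-190,84,0],"angular": [0,0,-0.56]},
  {"grip": 0.45,"xyz": [-235,104,0],"angular": [0,0,-0.7]},
  {"grip": 0.45,"xyz": [-280,124,0],"angular": [0,0,-0.84]},
  {"grip": 0.45,"xyz": [-325,144,0],"angular": [0,0,-0.98]},
  {"grip": 0.45,"xyz": [-370,164,0],"angular": [0,0,-1.12]},
  {"grip": 0.45,"xyz": [-410,181,0],"angular": [0,0,-1.26]},
  {"grip": 0.45,"xyz": [-450,198,0],"angular": [0,0,-1.4]},
])

```text
time_s: 1.1
tcp_pos: [0.5939, -0.1802, 0.2227]
ee_rot: [[0.292, -0.956, -0.001], [-0.956, -0.292, 0.0], [-0.0, 0.001, -1.0]]
wrist_force: [0.2, -0.2, 0.6]
gripper_width: 0.45
gripper_force: 0.0
```

```bash
cat >>h.py <<'E'
def state(s):
    f=np.load("ramp.npz");p=s["tcp_pos"]*1000;l=(p[:2]-f["o"])@f["R"];R=s["ee_rot"]
    Rr=np.eye(3);Rr[:2,:2]=f["R"]
    tgt=Rr@np.diag([-1,1,-1.])
    print("t",s["time_s"],"ramp",l.round(1),"tip z",round(p[2]-25,1),"F ramp",(Rr.T@s["wrist_force"]).round(1),"rot err (tool)",cv2.Rodrigues(R.T@tgt)[0].ravel().round(3),"w",round(s["gripper_width"],2))
    return l,p[2],R.T@Rr
E
python3 - <<'E'
from h import *
from station import r
s=r.sense();l,z,M=state(s)
print("shift to (-160,3):",M@np.array([-160-l[0],3-l[1],0]),s["joints"].round(0))
E
```

```text
t 1.1 ramp [-178.8   48.3] tip z 197.7 F ramp [-0.3 -0.   0.6] rot err (tool) [ 0.001  0.    -0.207] w 0.45
shift to (-160,3): [-2.76992622e+01 -4.04706962e+01 -1.60628913e-02] [ -2.  22.  -0.  -0. -68.  19.]
```

Request:
move_arm([
  {"grip": 0.45,"xyz": [-27.5,-41,0],"angular": [0,0,-0.14]},
  {"grip": 0.45,"xyz": [-27.5,-41,20],"angular": [0,0,-0.207]},
  {"grip": 0.45,"xyz": [-27.5,-41,50],"angular": [0,0,-0.207]},
  {"grip": 0.45,"xyz": [-27.5,-41,85],"angular": [0,0,-0.207]},
  {"grip": 0.45,"xyz": [-27.5,-41,115],"angular": [0,0,-0.207]},
  {"grip": 0.45,"xyz": [-27.5,-41,140],"angular": [0,0,-0.207]},
  {"grip": 0.45,"xyz": [-27.5,-41,158],"angular": [0,0,-0.207]},
  {"grip": 0.45,"xyz": [-27.5,-41,168],"angular": [0,0,-0.207]},
  {"grip": 0.45,"xyz": [-27.5,-41,172],"angular": [0,0,-0.207]},
  {"grip": 0.45,"xyz": [-27.5,-41,172],"angular": [0,0,-0.207]},
])

```text
time_s: 2.1
tcp_pos: [0.6244, -0.1443, 0.051]
ee_rot: [[0.477, -0.879, -0.0], [-0.879, -0.477, -0.0], [-0.0, 0.0, -1.0]]
wrist_force: [-0.6, -0.8, -0.0]
gripper_width: 0.446
gripper_force: 0.0
```

```bash
python3 - <<'E'
from h import *
from station import r
s=r.sense();l,z,M=state(s)
c=r.capture("side")["img"][:,:,::-1][145:265,245:405]
cv2.imwrite("pics/s2.png",cv2.resize(c,None,fx=4,fy=4,interpolation=cv2.INTER_CUBIC))
E
```

```text
t 2.1 ramp [-162.1    4.2] tip z 26.0 F ramp [-0.4  0.9 -0. ] rot err (tool) [ 0.     0.    -0.007] w 0.45
```

View pics/s2.png

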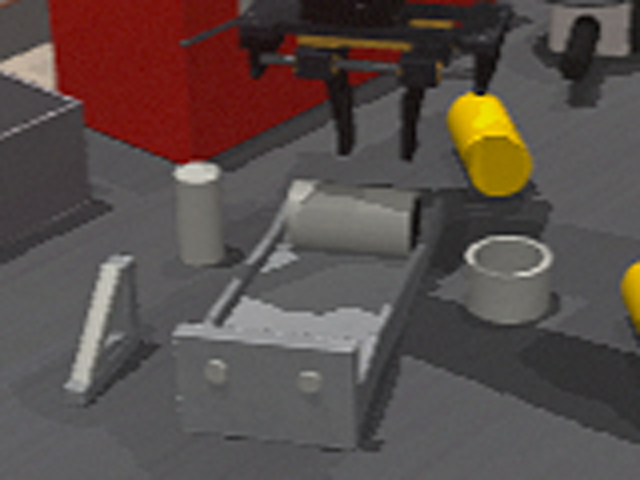

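The picture shows the two fingertips at crop (345,155) and (410,158), just beyond the ramp's open end. The pipe is still in the dip at (355,220). I'll check that the tips project where I expect.

```bash
python3 - <<'E'
from h import *
S=pickle.load(open("side.pkl","rb"));f=np.load("ramp.npz")
P=np.array([[*(f["R"]@[-162,y]+f["o"]),26] for y in(-25,35)])/1000
print(((cv2.projectPoints(P,S["rvec"],S["tvec"],S["camera_matrix"],None)[0].reshape(-1,2)-[245,145])*4).round())
E
```

```text
[[339. 176.]
 [417. 183.]]
```

```bash
python3 - <<'E'
from h import *
from station import r
c=r.capture("side")["img"][:,:,::-1][150:205,310:370]
c=(255*(c/255.)**.45).astype(np.uint8)
cv2.imwrite("pics/s3.png",cv2.resize(c,None,fx=10,fy=10,interpolation=cv2.INTER_CUBIC))
S=pickle.load(open("side.pkl","rb"));f=np.load("ramp.npz")
P=np.array([[*(f["R"]@[x,y]+f["o"]),z] for x,y,z in[(-162,-20,26),(-162,28,26),(-162,-20,51),(-162,28,51),(-150,-58,22),(-150,58,22)]])/1000
print(((cv2.projectPoints(P,S["rvec"],S["tvec"],S["camera_matrix"],None)[0].reshape(-1,2)-[310,150])*10).round())
E
```

```text
[[215. 392.]
 [370. 405.]
 [213. 318.]
 [369. 330.]
 [ 84. 411.]
 [461. 443.]]
```

View pics/s3.png

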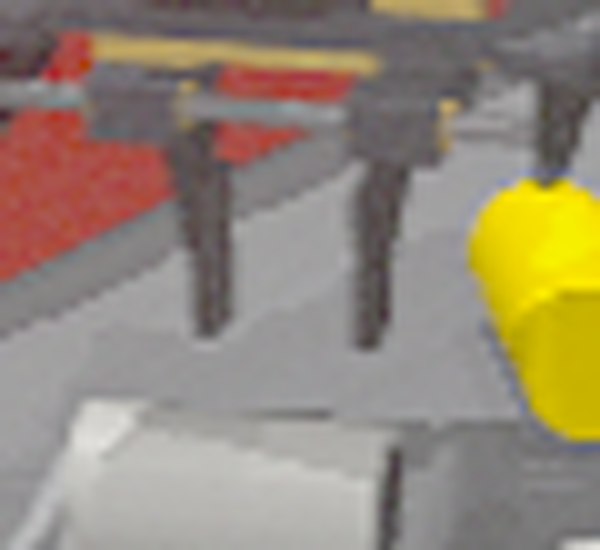

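```bash
python3 - <<'E'
from h import *
from station import r
S=pickle.load(open("side.pkl","rb"))
pr=lambda c,P:cv2.projectPoints(np.array(P,float),c["rvec"],c["tvec"],c["camera_matrix"],None)[0].reshape(-1,2).round(1)
p=np.array([.2777,-.5593,.2222]);y=np.array([-.4445,.8958,0])
print("start tips pred",pr(S,[p+y*.05-[0,0,.025],p-y*.05-[0,0,.025],p+y*.05,p-y*.05]).tolist())
g=S["img"].max(2);m=(g<45).astype(np.uint8)
for col in range(508,546,2):
    rows=np.where(m[60:160,col])[0]; print(col,rows.max()+60 if len(rows) else None,end="; ")
s=r.sense();print("\n",s["tcp_pos"],s["time_s"])
c=r.capture("side");print(np.abs(c["rvec"]-S["rvec"]).max(),np.abs(c["tvec"]-S["tvec"]).max())
E
```

```text
start tips pred [[518.2, 128.9], [516.8, 117.6], [519.5, 120.7], [518.0, 109.7]]
508 None; 510 100; 512 100; 514 100; 516 121; 518 121; 520 121; 522 121; 524 113; 526 102; 528 101; 530 145; 532 146; 534 146; 536 143; 538 144; 540 144; 542 145; 544 145; 
 [ 0.6251337  -0.14432434  0.0522292 ] 2.2
0.0 0.0
```

Request:
move_arm([
  {"grip": 0.45,"xyz": [8,0,8],"angular": [0,0,0]},
  {"grip": 0.45,"xyz": [10,0,18],"angular": [0,0,0]},
  {"grip": 0.45,"xyz": [10,0,22],"angular": [0,0,0]},
  {"grip": 0.45,"xyz": [10,0,24],"angular": [0,0,0]},
  {"grip": 0.45,"xyz": [10,0,26],"angular": [0,0,0]},
  {"grip": 0.45,"xyz": [10,0,27],"angular": [0,0,0]},
  {"grip": 0.45,"xyz": [10,0,27],"angular": [0,0,0]},
])

```text
time_s: 2.95
tcp_pos: [0.6291, -0.153, 0.0241]
ee_rot: [[0.477, -0.879, -0.0], [-0.879, -0.477, -0.0], [0.0, 0.0, -1.0]]
wrist_force: [-0.7, 0.4, 0.5]
gripper_width: 0.446
gripper_force: 0.0
```

Request:
move_arm([
  {"grip": 0.45,"xyz": [0,0,2],"angular": [0,0,0]},
  {"grip": 0.45,"xyz": [0,0,4],"angular": [0,0,0]},
  {"grip": 0.45,"xyz": [0,0,6],"angular": [0,0,0]},
  {"grip": 0.45,"xyz": [0,0,6],"angular": [0,0,0]},
])

```text
time_s: 3.35
tcp_pos: [0.6288, -0.1531, 0.0177]
ee_rot: [[0.477, -0.879, -0.001], [-0.879, -0.477, 0.0], [-0.0, 0.001, -1.0]]
wrist_force: [-0.2, -0.4, 0.1]
gripper_width: 0.45
gripper_force: 0.0
```

```bash
python3 - <<'E'
from h import *
from station import r
s=r.sense();l,z,M=state(s);print(s["tcp_pos"])
c=r.capture("side")["img"][:,:,::-1][150:205,310:370]
c=(255*(c/255.)**.45).astype(np.uint8)
cv2.imwrite("pics/s4.png",cv2.resize(c,None,fx=10,fy=10,interpolation=cv2.INTER_CUBIC))
S=pickle.load(open("side.pkl","rb"));f=np.load("ramp.npz")
P=np.array([[*(f["R"]@[l[0],y]+f["o"]),z] for y in(-20,28) for z in (0,10,20)])/1000
print(((cv2.projectPoints(P,S["rvec"],S["tvec"],S["camera_matrix"],None)[0].reshape(-1,2)-[310,150])*10).round().tolist())
E
```

```text
t 3.35 ramp [-171.9    4.6] tip z -7.3 F ramp [-0.3  0.3  0.1] rot err (tool) [ 0.001  0.    -0.007] w 0.45
[ 0.628842   -0.15305559  0.0177406 ]
[[223.0, 452.0], [223.0, 424.0], [222.0, 395.0], [377.0, 466.0], [376.0, 437.0], [376.0, 408.0]]
```

View pics/s4.png

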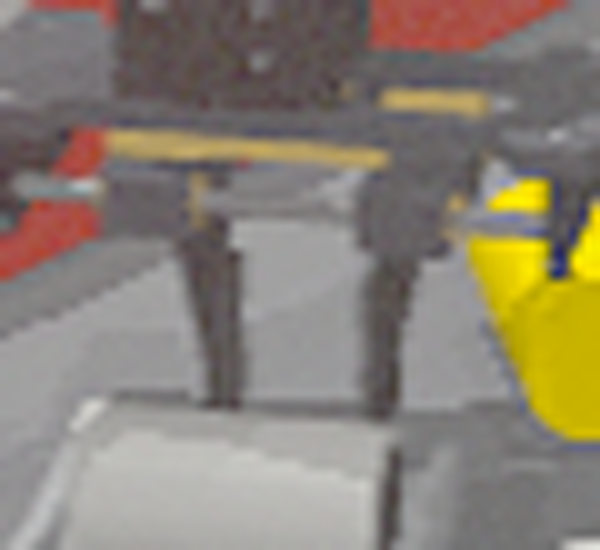

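Both fingertips sit at crop (222,405) and (380,415), with no contact although the stated tip height is below the bench. The real tips therefore stand only about 6 mm ahead of the TCP, and I'll set heights from that.

Request:
move_arm([
  {"grip": 0.45,"xyz": [0,-1,-7],"angular": [0,0,-0.007]},
  {"grip": 0.45,"xyz": [-2,-2,-13],"angular": [0,0,-0.007]},
  {"grip": 0.45,"xyz": [-10,-2,-14],"angular": [0,0,-0.007]},
  {"grip": 0.45,"xyz": [-20,-2,-14],"angular": [0,0,-0.007]},
  {"grip": 0.45,"xyz": [-29,-2,-14],"angular": [0,0,-0.007]},
  {"grip": 0.45,"xyz": [-36,-2,-14],"angular": [0,0,-0.007]},
  {"grip": 0.45,"xyz": [-41,-2,-14],"angular": [0,0,-0.007]},
  {"grip": 0.45,"xyz": [-44,-2,-14],"angular": [0,0,-0.007]},
])

```text
time_s: 4.2
tcp_pos: [0.6096, -0.1128, 0.0321]
ee_rot: [[0.483, -0.875, -0.0], [-0.875, -0.483, -0.0], [-0.0, 0.0, -1.0]]
wrist_force: [-0.5, -0.2, 0.5]
gripper_width: 0.448
gripper_force: 0.0
```

```bash
python3 - <<'E'
from h import *
from station import r
s=r.sense();l,z,M=state(s)
c=r.capture("side")["img"][:,:,::-1][150:240,295:405]
c=(255*(c/255.)**.5).astype(np.uint8)
cv2.imwrite("pics/s5.png",cv2.resize(c,None,fx=6,fy=6,interpolation=cv2.INTER_CUBIC))
E
```

```text
t 4.2 ramp [-127.3    2. ] tip z 7.1 F ramp [0.1 0.5 0.5] rot err (tool) [0.    0.    0.001] w 0.45
```

View pics/s5.png

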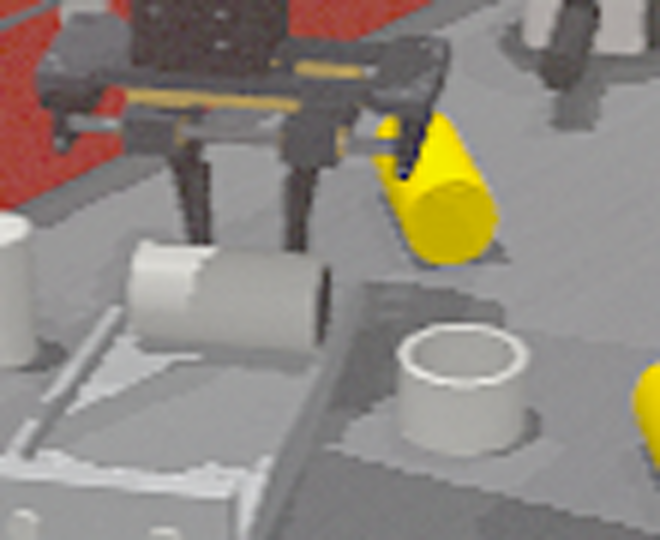

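The fingers at (200,240) and (298,245) are behind the pipe at (230,300) and centred on it, with everything else undisturbed. I'll make gentle contact next.

Request:
move_arm([
  {"grip": 0.45,"xyz": [-2,0,0],"angular": [0,0,0]},
  {"grip": 0.45,"xyz": [-4,0,0],"angular": [0,0,0]},
  {"grip": 0.45,"xyz": [-5.5,0,0],"angular": [0,0,0]},
  {"grip": 0.45,"xyz": [-7,0,0],"angular": [0,0,0]},
  {"grip": 0.45,"xyz": [-8.5,0,0],"angular": [0,0,0]},
  {"grip": 0.45,"xyz": [-10,0,0],"angular": [0,0,0]},
  {"grip": 0.45,"xyz": [-11.5,0,-0.2],"angular": [0,0,0]},
  {"grip": 0.45,"xyz": [-13,0,-0.4],"angular": [0,0,0]},
  {"grip": 0.45,"xyz": [-14.5,0,-0.6],"angular": [0,0,0]},
  {"grip": 0.45,"xyz": [-16,0,-0.8],"angular": [0,0,0]},
])

```text
time_s: 5.25
tcp_pos: [0.6048, -0.1003, 0.0349]
ee_rot: [[0.484, -0.875, 0.006], [-0.875, -0.484, -0.001], [0.004, -0.005, -1.0]]
wrist_force: [1.9, -6.7, 6.0]
gripper_width: 0.449
gripper_force: 3.3
```

```bash
cat >>h.py <<'E'
def pipe(r):
    # bright steel blob centre inside the ramp corridor, top view cast to pipe axis height is noisy under the gripper: use side view
    s=r.sense();state(s)
    return r.capture("side")
E
python3 - <<'E'
from h import *
from station import r
c=pipe(r)["img"];S=pickle.load(open("side.pkl","rb"))["img"]
d=np.abs(c.astype(int)-S).max(2)
# black end cap of the pipe (its +y end) and its change since the start
for n,i in(("0",S),("now",c)):
    m=(i.max(2)<50).astype(np.uint8);m[:190]=0;m[230:]=0;m[:,:335]=0;m[:,365:]=0
    k,_,st,ce=cv2.connectedComponentsWithStats(m);print(n,[(st[j].tolist(),ce[j].round(1).tolist()) for j in range(1,k) if st[j][4]>5])
E
```

```text
t 5.25 ramp [-114.1    0.2] tip z 9.9 F ramp [-6.8  1.6  6. ] rot err (tool) [-0.005 -0.004  0.001] w 0.45
0 [([348, 194, 2, 13, 19], [348.5, 200.2])]
now [([341, 190, 4, 3, 12], [342.5, 191.0]), ([347, 196, 3, 12, 23], [348.0, 201.5]), ([349, 204, 16, 17, 93], [355.1, 212.5])]
```

Request:
move_arm([
  {"grip": 0.45,"xyz": [-1.5,0,-0.2],"angular": [0,0,0]},
  {"grip": 0.45,"xyz": [-3,0,-0.4],"angular": [0,0,0]},
  {"grip": 0.45,"xyz": [-4.5,0,-0.6],"angular": [0,0,0]},
  {"grip": 0.45,"xyz": [-6,0,-0.8],"angular": [0,0,0]},
  {"grip": 0.45,"xyz": [-7.5,0,-1.0],"angular": [0,0,0]},
  {"grip": 0.45,"xyz": [-9,0,-1.2],"angular": [0,0,0]},
  {"grip": 0.45,"xyz": [-10.5,0,-1.4],"angular": [0,0,0]},
  {"grip": 0.45,"xyz": [-12,0,-1.6],"angular": [0,0,0]},
  {"grip": 0.45,"xyz": [-13.5,0,-1.8],"angular": [0,0,0]},
  {"grip": 0.45,"xyz": [-15,0,-2],"angular": [0,0,0]},
])

```text
time_s: 6.3
tcp_pos: [0.6009, -0.0917, 0.042]
ee_rot: [[0.486, -0.874, 0.013], [-0.874, -0.486, -0.008], [0.013, -0.008, -1.0]]
wrist_force: [2.1, -23.7, 23.7]
gripper_width: 0.449
gripper_force: 12.6
```

```bash
python3 - <<'E'
from h import *
from station import r
c=pipe(r)["img"]
c=c[:,:,::-1][150:250,285:395];c=(255*(c/255.)**.5).astype(np.uint8)
cv2.imwrite("pics/s6.png",cv2.resize(c,None,fx=6,fy=6,interpolation=cv2.INTER_CUBIC))
E
```

```text
t 6.3 ramp [-104.6   -0.5] tip z 17.0 F ramp [-21.7   9.6  23.7] rot err (tool) [-0.008 -0.013  0.004] w 0.45
```

View pics/s6.png

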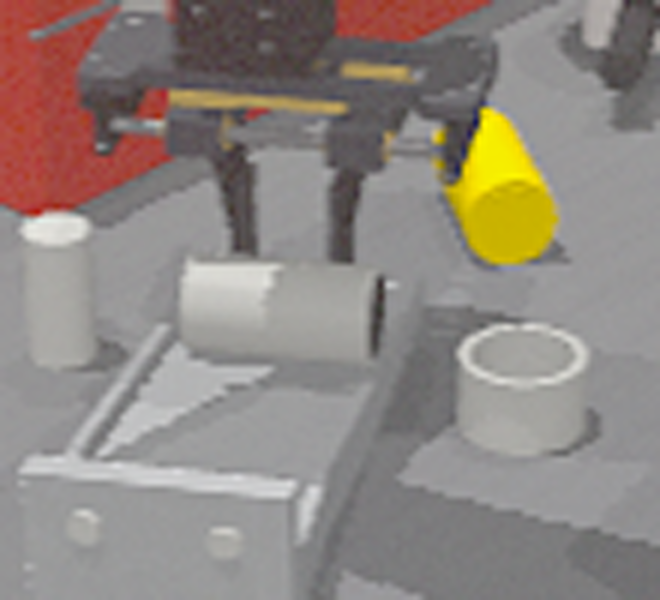

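The pipe has moved slightly up the incline, with its cap at crop (376,315). The push force is climbing (22 N) because the pipe surface grips the finger as it rolls and drags it upward. I'll unload while keeping contact, then work out where the pipe is.

Request:
move_arm([
  {"grip": 0.45,"xyz": [0,0,-3],"angular": [0,0,0]},
  {"grip": 0.45,"xyz": [2,0,-6],"angular": [0,0,0]},
  {"grip": 0.45,"xyz": [4,0,-6.5],"angular": [0,0,0]},
  {"grip": 0.45,"xyz": [6,0,-6.5],"angular": [0,0,0]},
])

```text
time_s: 6.75
tcp_pos: [0.6003, -0.092, 0.0434]
ee_rot: [[0.483, -0.876, 0.006], [-0.876, -0.483, -0.0], [0.003, -0.005, -1.0]]
wrist_force: [4.1, -1.6, 3.8]
gripper_width: 0.455
gripper_force: 2.2
```

```bash
cat >>h.py <<'E'
def surf(x):
    return 34+(x-85)*(-np.tan(np.radians(5))) if x>85 else 10+np.tan(np.radians(8))*(x+85) if x>-85 else 10-np.tan(np.radians(2))*(x+85)
def pipex(c):
    """x of the pipe from its black +y cap in the side view: row/col centroid against the line of cap centres"""
    f=np.load("ramp.npz");xs=np.arange(-100,121.)
    th=[8 if -88<x<82 else 0 for x in xs]
    P=np.array([[*(f["R"]@[x,48.6]+f["o"]),min(surf(x)+24.2,99)] for x in xs])/1000
    q=cv2.projectPoints(P,c["rvec"],c["tvec"],c["camera_matrix"],None)[0].reshape(-1,2)
    m=(c["img"].max(2)<45).astype(np.uint8);k,_,st,ce=cv2.connectedComponentsWithStats(m)
    out=[]
    for j in range(1,k):
        d=np.linalg.norm(q-ce[j],axis=1)
        if st[j][4]>=8 and st[j][3]<22 and st[j][2]<9 and d.min()<4: out.append((float(xs[d.argmin()]),round(d.min(),1),st[j].tolist()))
    return out
E
python3 - <<'E'
from h import *
from station import r
c=pipe(r);print(pipex(pickle.load(open("side.pkl","rb"))),pipex(c),r.sense()["wrist_force"])
i=c["img"][194:216,335:360].max(2);print(i[:,6:20])
E
```

```text
t 6.75 ramp [-1.046e+02  1.000e-01] tip z 18.4 F ramp [-3.4 -2.8  3.8] rot err (tool) [-0.005 -0.003  0.   ] w 0.45
[(-85.0, np.float64(0.3), [348, 195, 2, 12, 18])] [(-71.0, np.float64(0.4), [347, 196, 2, 13, 19])] [ 2.71477787 -4.84251004  5.87004452]
[[ 90  90  89  86  83  78  87  86  88  85  83  84  86  87]
 [ 96  99  97  95  94  98  93  86  85  86  85  86  86  85]
 [ 99  99 100 100  98 112  71  43  77  89  88  87  86  85]
 [103 103 105 105 104 107  68  15  72  89  87  85  88  76]
 [105 106 106 106 114  97  48  17  75  86  85  85  86  75]
 [109 107 109 109 112  88  46  16  75  88  85  86  83  72]
 [108 111 112 111 112  83  35  16  74  88  87  89  76  69]
 [111 110 112 114 116  73  25  21  73  88  85  86  72  68]
 [114 114 113 111 117  75  25  25  76  86  80  74  68  68]
 [110 111 110 113 109  66  23  26  76  80  70  70  68  67]
 [109 108 106 108 109  64  20  27  74  79  77  68  69  59]
 [106 105 106 107 107  62  16  42  68  75  71  70  64  56]
 [103 101 105 105 102  61  22  53  70  73  71  66  59  53]
 [101 102 101 102 100  62  16  49  71  73  67  70  61  52]
 [ 95  98  98  97  98  60  30  61  73  68  69  66  56  47]
 [ 90  94  93  94  98  67  53  71  69  68  67  56  52  48]
 [ 78  78  81  89  89  82  72  71  69  69  69  56  45  47]
 [ 69  69  73  71  68  71  71  67  68  68  64  50  46  45]
 [ 70  69  71  68  72  71  68  68  65  71  58  48  43  46]
 [ 71  69  70  71  88  86  74  67  68  63  52  43  45  47]
 [ 69  78  83  85  95  96  77  66  70  55  46  48  45  44]
 [100 103  86  92 101  85  70  68  67  53  45  46  46  46]]
```

```bash
python3 - <<'E'
from h import *
T=pickle.load(open("top.pkl","rb"));f=np.load("ramp.npz")
t=lambda x,y,z:((cast(T,(x,y),z)[:2]*1000-f["o"])@f["R"]).round(0)
i=T["img"];m=((i[:,:,0]>150)&(i[:,:,2]<60)&(i[:,:,1]>110)).astype(np.uint8)
for c in cv2.findContours(m,0,2)[0]:
    if cv2.contourArea(c)>150: print("yellow",[t(*map(float,p),.024).tolist() for p in cv2.boxPoints(cv2.minAreaRect(c))])
print("square",t(254,174,.0),t(280,162,.069),"stub",t(323.5,145.5,.07))
E
```

```text
square [ 138. -140.] [  59. -120.] stub [ -69. -106.]
```

Request:
move_arm([
  {"grip": 0.05,"xyz": [0.3,1,1.9],"angular": [0,-0.052,0]},
  {"grip": 0.05,"xyz": [0.5,2,3.8],"angular": [0,-0.105,0]},
  {"grip": 0.05,"xyz": [0.6,3,5.7],"angular": [0,-0.157,0]},
  {"grip": 0.5,"xyz": [0.6,4,7.7],"angular": [0,-0.209,0]},
  {"grip": 0.5,"xyz": [0.5,5,9.7],"angular": [0,-0.262,0]},
])

```text
time_s: 7.3
tcp_pos: [0.5931, -0.0935, 0.031]
ee_rot: [[0.466, -0.876, -0.127], [-0.845, -0.483, 0.23], [-0.263, 0.001, -0.965]]
wrist_force: [1.3, -1.2, 0.4]
gripper_width: 0.365
gripper_force: 0.6
```

```bash
python3 - <<'E'
from h import *
from station import r
c=pipe(r);print(pipex(c),r.sense()["tcp_pos"])
E
```

```text
t 7.3 ramp [-102.5    7.1] tip z 6.0 F ramp [-1.6 -0.6  0.4] rot err (tool) [ 0.001  0.266 -0.   ] w 0.37
[(-75.0, np.float64(0.7), [347, 196, 3, 13, 19])] [ 0.59313851 -0.09468388  0.02997015]
```

Request:
move_arm([
  {"grip": 0.5,"xyz": [-0.3,0.5,2],"angular": [0,-0.052,0]},
  {"grip": 0.05,"xyz": [-0.6,1,4],"angular": [0,-0.105,0]},
  {"grip": 0.05,"xyz": [-0.8,1.5,6],"angular": [0,-0.157,0]},
  {"grip": 0.05,"xyz": [-1,2,8],"angular": [0,-0.209,0]},
  {"grip": 0.3,"xyz": [-1,2.5,10],"angular": [0,-0.262,0]},
  {"grip": 0.3,"xyz": [-1.5,3,10],"angular": [0,-0.262,0]},
])

```text
time_s: 7.95
tcp_pos: [0.5882, -0.0923, 0.0201]
ee_rot: [[0.414, -0.877, -0.244], [-0.759, -0.481, 0.439], [-0.503, 0.003, -0.865]]
wrist_force: [0.8, -0.4, -0.5]
gripper_width: 0.298
gripper_force: 0.7
```

```bash
python3 - <<'E'
from h import *
from station import r
c=pipe(r);print(pipex(c),r.sense()["tcp_pos"])
E
```

```text
t 7.95 ramp [-99.1  10.8] tip z -4.9 F ramp [-0.7 -0.5 -0.5] rot err (tool) [ 0.002  0.527 -0.003] w 0.3
[(-71.0, np.float64(0.4), [347, 196, 2, 13, 19])] [ 0.58818112 -0.09204122  0.0208892 ]
```

Request:
move_arm([
  {"grip": 0.3,"xyz": [-1.4,0,0.5],"angular": [0,0,0]},
  {"grip": 0.3,"xyz": [-2.8,0,1.1],"angular": [0,0,0]},
  {"grip": 0.3,"xyz": [-4.2,0,1.7],"angular": [0,0,0]},
  {"grip": 0.3,"xyz": [-5.6,0,2.3],"angular": [0,0,0]},
  {"grip": 0.3,"xyz": [-7,0,2.8],"angular": [0,0,0]},
  {"grip": 0.3,"xyz": [-8.4,0,3.4],"angular": [0,0,0]},
  {"grip": 0.3,"xyz": [-9.8,0,4],"angular": [0,0,0]},
  {"grip": 0.3,"xyz": [-11.2,0,4.5],"angular": [0,0,0]},
])

```text
time_s: 8.8
tcp_pos: [0.5833, -0.0817, 0.0242]
ee_rot: [[0.418, -0.876, -0.242], [-0.758, -0.483, 0.438], [-0.5, 0.0, -0.866]]
wrist_force: [1.2, -1.2, 1.8]
gripper_width: 0.301
gripper_force: 0.8
```

```bash
python3 - <<'E'
from h import *
from station import r
c=pipe(r);print(pipex(c),r.sense()["tcp_pos"])
E
```

```text
t 8.8 ramp [-87.4  10. ] tip z -0.8 F ramp [-1.6 -0.4  1.8] rot err (tool) [ 0.     0.524 -0.   ] w 0.3
[(-55.0, np.float64(0.3), [346, 198, 2, 13, 19])] [ 0.58312693 -0.08145071  0.02424494]
```

Request:
move_arm([
  {"grip": 0.3,"xyz": [-1.9,0,0.7],"angular": [0,0,0]},
  {"grip": 0.3,"xyz": [-3.7,0,1.5],"angular": [0,0,0]},
  {"grip": 0.3,"xyz": [-5.6,0,2.2],"angular": [0,0,0]},
  {"grip": 0.3,"xyz": [-7.4,0,3],"angular": [0,0,0]},
  {"grip": 0.3,"xyz": [-9.3,0,3.7],"angular": [0,0,0]},
  {"grip": 0.3,"xyz": [-11.1,0,4.5],"angular": [0,0,0]},
  {"grip": 0.3,"xyz": [-13,0,5.2],"angular": [0,0,0]},
  {"grip": 0.3,"xyz": [-14.8,0,6],"angular": [0,0,0]},
  {"grip": 0.3,"xyz": [-16.7,0,6.7],"angular": [0,0,0]},
  {"grip": 0.3,"xyz": [-18.5,0,7.5],"angular": [0,0,0]},
])

```text
time_s: 9.85
tcp_pos: [0.5737, -0.0644, 0.027]
ee_rot: [[0.418, -0.876, -0.242], [-0.758, -0.483, 0.438], [-0.5, -0.0, -0.866]]
wrist_force: [0.8, -1.2, 1.0]
gripper_width: 0.3
gripper_force: 0.8
```

```bash
python3 - <<'E'
from h import *
from station import r
c=pipe(r);print(pipex(c),r.sense()["tcp_pos"])
E
```

```text
t 9.85 ramp [-67.6  10. ] tip z 2.0 F ramp [-1.5 -0.1  1. ] rot err (tool) [-0.     0.524  0.   ] w 0.3
[(-33.0, np.float64(0.3), [344, 201, 3, 13, 24])] [ 0.57346902 -0.06395367  0.02705085]
```

Request:
move_arm([
  {"grip": 0.3,"xyz": [-1.9,0,0.7],"angular": [0,0,0]},
  {"grip": 0.3,"xyz": [-3.7,0,1.5],"angular": [0,0,0]},
  {"grip": 0.3,"xyz": [-5.6,0,2.2],"angular": [0,0,0]},
  {"grip": 0.3,"xyz": [-7.4,0,3],"angular": [0,0,0]},
  {"grip": 0.3,"xyz": [-9.3,0,3.7],"angular": [0,0,0]},
  {"grip": 0.3,"xyz": [-11.1,0,4.5],"angular": [0,0,0]},
  {"grip": 0.3,"xyz": [-13,0,5.2],"angular": [0,0,0]},
  {"grip": 0.3,"xyz": [-14.8,0,6],"angular": [0,0,0]},
  {"grip": 0.3,"xyz": [-16.7,0,6.7],"angular": [0,0,0]},
  {"grip": 0.3,"xyz": [-18.5,0,7.5],"angular": [0,0,0]},
])

```text
time_s: 10.9
tcp_pos: [0.5642, -0.0471, 0.0297]
ee_rot: [[0.418, -0.876, -0.242], [-0.758, -0.483, 0.438], [-0.5, 0.0, -0.866]]
wrist_force: [0.4, -1.2, 0.6]
gripper_width: 0.303
gripper_force: 0.8
```

```bash
python3 - <<'E'
from h import *
from station import r
c=pipe(r);print(pipex(c),r.sense()["tcp_pos"])
E
```

```text
t 10.9 ramp [-47.9  10. ] tip z 4.7 F ramp [-1.2  0.2  0.6] rot err (tool) [ 0.     0.524 -0.   ] w 0.3
[(-14.0, np.float64(0.3), [343, 203, 2, 13, 20])] [ 0.56393237 -0.04666796  0.02980812]
```

Request:
move_arm([
  {"grip": 0.3,"xyz": [-1.9,0,0.7],"angular": [0,0,0]},
  {"grip": 0.3,"xyz": [-3.7,0,1.5],"angular": [0,0,0]},
  {"grip": 0.3,"xyz": [-5.6,0,2.2],"angular": [0,0,0]},
  {"grip": 0.3,"xyz": [-7.4,0,3],"angular": [0,0,0]},
  {"grip": 0.3,"xyz": [-9.3,0,3.7],"angular": [0,0,0]},
  {"grip": 0.3,"xyz": [-11.1,0,4.5],"angular": [0,0,0]},
  {"grip": 0.3,"xyz": [-13,0,5.2],"angular": [0,0,0]},
  {"grip": 0.3,"xyz": [-14.8,0,6],"angular": [0,0,0]},
  {"grip": 0.3,"xyz": [-16.7,0,6.7],"angular": [0,0,0]},
  {"grip": 0.3,"xyz": [-18.5,0,7.5],"angular": [0,0,0]},
])

```text
time_s: 11.95
tcp_pos: [0.5546, -0.0297, 0.0325]
ee_rot: [[0.418, -0.876, -0.242], [-0.758, -0.483, 0.438], [-0.5, -0.0, -0.866]]
wrist_force: [0.5, -1.6, 0.6]
gripper_width: 0.303
gripper_force: 0.8
```

Request:
move_arm([
  {"grip": 0.3,"xyz": [-1.9,0,0.7],"angular": [0,0,0]},
  {"grip": 0.3,"xyz": [-3.7,0,1.5],"angular": [0,0,0]},
  {"grip": 0.3,"xyz": [-5.6,0,2.2],"angular": [0,0,0]},
  {"grip": 0.3,"xyz": [-7.4,0,3],"angular": [0,0,0]},
  {"grip": 0.3,"xyz": [-9.3,0,3.7],"angular": [0,0,0]},
  {"grip": 0.3,"xyz": [-11.1,0,4.5],"angular": [0,0,0]},
  {"grip": 0.3,"xyz": [-13,0,5.2],"angular": [0,0,0]},
  {"grip": 0.3,"xyz": [-14.8,0,6],"angular": [0,0,0]},
  {"grip": 0.3,"xyz": [-16.7,0,6.7],"angular": [0,0,0]},
  {"grip": 0.3,"xyz": [-18.5,0,7.5],"angular": [0,0,0]},
])

```text
time_s: 12.95
tcp_pos: [0.5451, -0.0124, 0.0353]
ee_rot: [[0.418, -0.876, -0.242], [-0.758, -0.483, 0.438], [-0.5, 0.0, -0.866]]
wrist_force: [1.6, -1.8, 0.1]
gripper_width: 0.302
gripper_force: 0.8
```

```bash
python3 - <<'E'
from h import *
from station import r
c=pipe(r);print(pipex(c),r.sense()["tcp_pos"])
E
```

```text
t 12.95 ramp [-8.3 10. ] tip z 10.3 F ramp [-2.4 -0.5  0.1] rot err (tool) [ 0.     0.524 -0.   ] w 0.3
[(26.0, np.float64(0.4), [340, 208, 2, 14, 21])] [ 0.54480065 -0.01203914  0.03531961]
```

Request:
move_arm([
  {"grip": 0.3,"xyz": [-1.9,0,0.7],"angular": [0,0,0]},
  {"grip": 0.3,"xyz": [-3.7,0,1.5],"angular": [0,0,0]},
  {"grip": 0.3,"xyz": [-5.6,0,2.2],"angular": [0,0,0]},
  {"grip": 0.3,"xyz": [-7.4,0,3],"angular": [0,0,0]},
  {"grip": 0.3,"xyz": [-9.3,0,3.7],"angular": [0,0,0]},
  {"grip": 0.3,"xyz": [-11.1,0,4.5],"angular": [0,0,0]},
  {"grip": 0.3,"xyz": [-13,0,5.2],"angular": [0,0,0]},
  {"grip": 0.3,"xyz": [-14.8,0,6],"angular": [0,0,0]},
  {"grip": 0.3,"xyz": [-16.7,0,6.7],"angular": [0,0,0]},
  {"grip": 0.3,"xyz": [-18.5,0,7.5],"angular": [0,0,0]},
])

```text
time_s: 14.0
tcp_pos: [0.5355, 0.0049, 0.0381]
ee_rot: [[0.418, -0.876, -0.242], [-0.758, -0.483, 0.438], [-0.5, -0.0, -0.866]]
wrist_force: [0.8, -2.2, 0.3]
gripper_width: 0.303
gripper_force: 0.8
```

Request:
move_arm([
  {"grip": 0.3,"xyz": [-1.9,0,0.7],"angular": [0,0,0]},
  {"grip": 0.3,"xyz": [-3.7,0,1.5],"angular": [0,0,0]},
  {"grip": 0.3,"xyz": [-5.6,0,2.2],"angular": [0,0,0]},
  {"grip": 0.3,"xyz": [-7.4,0,3],"angular": [0,0,0]},
  {"grip": 0.3,"xyz": [-9.3,0,3.7],"angular": [0,0,0]},
  {"grip": 0.3,"xyz": [-11.1,0,4.5],"angular": [0,0,0]},
  {"grip": 0.3,"xyz": [-13,0,5.2],"angular": [0,0,0]},
  {"grip": 0.3,"xyz": [-14.8,0,6],"angular": [0,0,0]},
  {"grip": 0.3,"xyz": [-16.7,0,6.7],"angular": [0,0,0]},
  {"grip": 0.3,"xyz": [-18.5,0,7.5],"angular": [0,0,0]},
])

```text
time_s: 15.0
tcp_pos: [0.526, 0.0222, 0.0408]
ee_rot: [[0.418, -0.876, -0.242], [-0.758, -0.483, 0.438], [-0.5, 0.0, -0.866]]
wrist_force: [0.7, -2.2, 1.3]
gripper_width: 0.304
gripper_force: 0.8
```

```bash
python3 - <<'E'
from h import *
from station import r
c=pipe(r);print(pipex(c),r.sense()["tcp_pos"])
E
```

```text
t 15.0 ramp [31.2 10. ] tip z 15.8 F ramp [-2.2  0.4  1.3] rot err (tool) [0.    0.524 0.   ] w 0.3
[(66.0, np.float64(0.5), [336, 213, 3, 14, 27])] [0.52571729 0.02254527 0.04086484]
```

Request:
move_arm([
  {"grip": 0.3,"xyz": [-1.4,0,0.5],"angular": [0,0,0]},
  {"grip": 0.3,"xyz": [-2.8,0,1.1],"angular": [0,0,0]},
  {"grip": 0.3,"xyz": [-4.2,0,1.7],"angular": [0,0,0]},
  {"grip": 0.3,"xyz": [-5.6,0,2.3],"angular": [0,0,0]},
  {"grip": 0.3,"xyz": [-7,0,2.8],"angular": [0,0,0]},
  {"grip": 0.3,"xyz": [-8.4,0,3.4],"angular": [0,0,0]},
  {"grip": 0.3,"xyz": [-9.8,0,4],"angular": [0,0,0]},
  {"grip": 0.3,"xyz": [-11.2,0,4.5],"angular": [0,0,0]},
  {"grip": 0.3,"xyz": [-12.6,0,5.1],"angular": [0,0,0]},
  {"grip": 0.3,"xyz": [-14,0,5.6],"angular": [0,0,0]},
])

```text
time_s: 16.05
tcp_pos: [0.5188, 0.0352, 0.0429]
ee_rot: [[0.418, -0.876, -0.242], [-0.758, -0.483, 0.438], [-0.5, 0.0, -0.866]]
wrist_force: [1.2, -2.0, 0.8]
gripper_width: 0.301
gripper_force: 0.8
```

Request:
move_arm([
  {"grip": 0.3,"xyz": [-0.9,0,0.4],"angular": [0,0,0]},
  {"grip": 0.3,"xyz": [-1.8,0,0.8],"angular": [0,0,0]},
  {"grip": 0.3,"xyz": [-2.7,0,1.2],"angular": [0,0,0]},
  {"grip": 0.3,"xyz": [-3.6,0,1.6],"angular": [0,0,0]},
  {"grip": 0.3,"xyz": [-4.5,0,2],"angular": [0,0,0]},
  {"grip": 0.3,"xyz": [-5.4,0,2.4],"angular": [0,0,0]},
  {"grip": 0.3,"xyz": [-6.3,0,2.8],"angular": [0,0,0]},
  {"grip": 0.3,"xyz": [-7.2,0,3.2],"angular": [0,0,0]},
  {"grip": 0.3,"xyz": [-8.1,0,3.6],"angular": [0,0,0]},
  {"grip": 0.3,"xyz": [-9,0,4],"angular": [0,0,0]},
])

```text
time_s: 17.05
tcp_pos: [0.514, 0.0438, 0.0439]
ee_rot: [[0.418, -0.876, -0.242], [-0.758, -0.483, 0.438], [-0.501, 0.0, -0.866]]
wrist_force: [-0.2, -0.8, -0.9]
gripper_width: 0.298
gripper_force: 0.0
```

```bash
python3 - <<'E'
from h import *
from station import r
c=pipe(r);print(pipex(c),r.sense()["tcp_pos"])
E
```

```text
t 17.05 ramp [56.  10.1] tip z 18.9 F ramp [-0.7  0.6 -0.9] rot err (tool) [0.    0.524 0.   ] w 0.3
[(99.0, np.float64(1.6), [332, 222, 3, 8, 15])] [0.51394062 0.04393042 0.04397928]
```

The contact force has dropped away, so the pipe is over the crest and rolling home. I'll hold behind it briefly, then back off and up.

Request:
move_arm([
  {"grip": 0.3,"xyz": [0,0,0],"angular": [0,0,0]},
  {"grip": 0.3,"xyz": [0,0,0],"angular": [0,0,0]},
  {"grip": 0.3,"xyz": [0,0,0],"angular": [0,0,0]},
  {"grip": 0.3,"xyz": [0,0,0],"angular": [0,0,0]},
  {"grip": 0.3,"xyz": [0,0,0],"angular": [0,0,0]},
  {"grip": 0.3,"xyz": [0,0,0],"angular": [0,0,0]},
  {"grip": 0.3,"xyz": [0,0,-10],"angular": [0,0,0]},
  {"grip": 0.3,"xyz": [0,0,-30],"angular": [0,0,0]},
  {"grip": 0.3,"xyz": [0,0,-60],"angular": [0,0,0]},
  {"grip": 0.3,"xyz": [0,0,-90],"angular": [0,0,0]},
])

```text
time_s: 18.1
tcp_pos: [0.5361, 0.0035, 0.1232]
ee_rot: [[0.418, -0.876, -0.242], [-0.758, -0.483, 0.438], [-0.5, 0.0, -0.866]]
wrist_force: [0.7, 0.7, -0.2]
gripper_width: 0.302
gripper_force: 0.0
```

Request:
move_arm([
  {"grip": 0.3,"xyz": [0,0,-40],"angular": [0,0,0]},
  {"grip": 0.3,"xyz": [0,0,-80],"angular": [0,0,0]},
  {"grip": 0.3,"xyz": [0,0,-120],"angular": [0,0,0]},
  {"grip": 0.3,"xyz": [0,0,-140],"angular": [0,0,0]},
  {"grip": 0.3,"xyz": [0,0,-140],"angular": [0,0,0]},
  {"grip": 0.3,"xyz": [0,0,-140],"angular": [0,0,0]},
])

```text
time_s: 18.7
tcp_pos: [0.5694, -0.0571, 0.2431]
ee_rot: [[0.418, -0.876, -0.241], [-0.758, -0.482, 0.439], [-0.501, -0.0, -0.866]]
wrist_force: [0.1, -0.2, -1.0]
gripper_width: 0.303
gripper_force: 0.0
```

```bash
python3 - <<'E'
from h import *
from station import r
print(r.sense()["tcp_pos"],r.sense()["time_s"])
a=r.capture("top")["img"][:,:,::-1][130:250,240:400];b=r.capture("side")["img"][:,:,::-1][150:270,245:405]
cv2.imwrite("pics/end.png",np.hstack([cv2.resize(i,(400,300),interpolation=cv2.INTER_CUBIC) for i in(a,b)]))
E
```

```text
[ 0.56937457 -0.057109    0.24310218] 18.7
```

View pics/end.png

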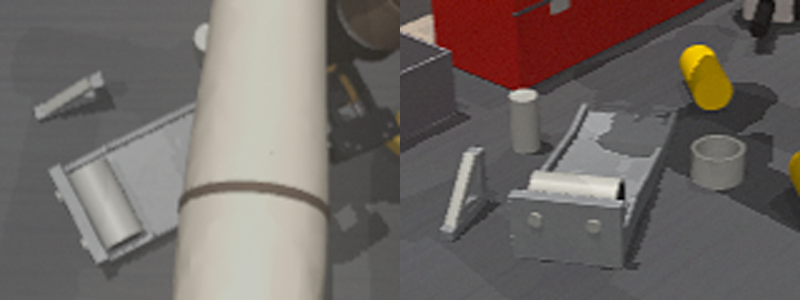

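The picture shows the pipe on the seat next to the stop (top half (105,205), side half (578,187)), with the bystanders where they were. I'll check its position against home (116, z 55).

```bash
python3 - <<'E'
from h import *
from station import r
f=np.load("ramp.npz");c=r.capture("top");g=c["img"].mean(2)
# gray profile along ramp centre line (z 55 plane) : pipe edges
P=[];xs=np.arange(60,160,2)
for x in xs:
    p=f["R"]@[x,3]+f["o"];P.append([p[0]/1000,p[1]/1000,.055])
q=cv2.projectPoints(np.array(P),c["rvec"],c["tvec"],c["camera_matrix"],None)[0].reshape(-1,1,2).astype(np.float32)
v=cv2.remap(g.astype(np.float32),q,None,cv2.INTER_LINEAR).ravel()
print([(int(a),int(b)) for a,b in zip(xs,v)])
E
```

```text
[(60, 154), (62, 154), (64, 154), (66, 154), (68, 155), (70, 155), (72, 155), (74, 155), (76, 155), (78, 155), (80, 155), (82, 153), (84, 149), (86, 147), (88, 147), (90, 140), (92, 122), (94, 120), (96, 132), (98, 144), (100, 152), (102, 159), (104, 162), (106, 165), (108, 170), (110, 176), (112, 182), (114, 187), (116, 189), (118, 188), (120, 183), (122, 178), (124, 173), (126, 170), (128, 164), (130, 159), (132, 153), (134, 145), (136, 134), (138, 116), (140, 119), (142, 138), (144, 154), (146, 156), (148, 156), (150, 157), (152, 152), (154, 138), (156, 107), (158, 94)]
```

Its edges are at about x 93 and 139, and the stop begins at about 140. The centre is therefore at about 116, which is fully home.

```bash
python3 -c "
from station import r
print(r.finish_job())"
```

```text
the job is handed in; nothing more can be done
None
```

The pipe is home against the stop (centre at about ramp x 116 mm), the gripper is clear of it, and I handed the job in at about 19 s; I never saw the pipe roll free or back, though one rough camera reading (about ±2 mm) dipped 4 mm while I re-angled the fingers.

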